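Stand the power module on the test plate and start the test

ROBOT

A 6-joint arm with a two-finger parallel gripper is mounted at the origin on the work surface. World frame = base frame: x ahead of the robot, y to its left, z up, the work surface at z = 0. Lengths are in m, angles in rad, forces in N, time in s.
With the tool pointing down it reaches from about 0.3 to 0.875 m from the base axis. Payload 6.4 kg.
Tool frame: the origin (TCP) lies midway between the tips of the shut fingers; the grasp point (between the pads) lies 19 mm behind it (ctrl.tcp_to_grasp is the distance from the TCP to the grasp point, in m); z points along the fingers, y is the line along which they close (so a half turn about z gives the same grasp; the last joint's range is limited). The gripper opens to 88 mm and grips with 3 to 60 N. Pads are 18 mm wide; open, the fingers measure 123 mm over their backs; the gripper's body (75 mm by 187 mm) begins 45 mm behind the grasp point.
Start: joints at [-1.361, 0.181, 1.607, -0, 1.354, -0.206], TCP at [0.232, -0.526, 0.239] pointing down, gripper open.
Joint ranges: [-2.99, 2.99], [-0.89, 2.07], [0.3, 2.58], [-1.14, 4.28], [0, 2.63], [-3.12, 3.12]. Speed limits (rad/s): [2.57, 2.57, 3.01, 3.14, 3.14, 3.14].

INTERFACE

Orientations are given as [roll, pitch, yaw] about the fixed x, y, z axes, in that order (R = Rz(yaw) Ry(pitch) Rx(roll)).
In Python, from bench import ctrl gives the robot as it stands.
- The arm moves only by the tool carry_out, never from a script. Its arguments are lists of equal length, an entry for each row: "delta_pos": the shift along the world's x, y, z as a fraction of full scale, a list of three; "twist": the turn, a rotation vector about the world's x, y, z as a fraction of full scale, a list of three; "fingers": the opening, from 0 (shut) to 1 (fully open). A call has 1 to 5 rows; each row shifts and turns the commanded pose from where the row before left it; what a row does not reach is not made up. Full scale, the value 1, is 0.06 m for a shift and 30 degrees for a turn. A row lasts 1/8 s, in which the tool goes at most 62.5 mm and 10.7 degrees, less where a joint would pass 70% of its speed; a pose out of reach is approached as far as the arm can. A call with a number of a shift or a turn outside -1 to 1 is refused whole. A call with a gripper value outside its range is refused whole. The fingers move at their own pace and stop on an object; "force" is the grip in N (left out, the last holds). Time passes only in rows, so rows that do not move let the fingers close. It gives the time, the measured TCP pose, the force, the opening and the grip force at its end, in the units of the state.
- ctrl.state(): the state, without advancing time (a new reading comes with each control period).
- ctrl.read_camera(name): name is "scene" or "top" or "wrist"; returns (picture, depth): 480x640x3 uint8, red, green, blue; 480x640 float32, m along the optical axis (not along the pixel's ray), 0 where there is no reading.
- ctrl.camera_params(name): a dict with "vfov" (degrees; the focal length in pixels is half the picture's height over the tangent of half this angle, whatever the lens; pixels are square), "cx", "cy" (the principal point, pixels), "k1" (the pictures are not rectified: a ray, as slopes to the right and down, at radius r is drawn at 1 + k1 r^2 times it, then the intrinsics apply), "extrinsics" (4x4, takes a point from camera to world coordinates). Camera axes: x right, y down, z forward; pixel columns grow to the right and rows downward; lengths in m; the calibration is good to about 2 mm. A picture is of the moment at which its call begins: read the wrist's pose just before it. camera_params takes no time and is no camera call; for the wrist camera it gives the pose at the moment of the call.
- ctrl.job_done(): hands the job in; it is judged then, once.
The state is a dict: "time_s": time; "q": joint angles; "joint_vel": joint speeds; "joint_efforts": joint torques, N m; "position": TCP position; "orientation": TCP orientation; "contact_force": force on the tool from outside, world axes, zero at the start; "ft_torque": the same for the moment, N m; "opening": opening from 0.0 (shut) to 1.0 (fully open); "finger_force": force on a finger pad.
Only numpy, scipy, OpenCV 4.12 (cv2) and the standard library are available. Lean on these libraries where they do the work, as an engineer would, in place of code of your own. Each camera call takes 0.05 s, during which the arm holds its last target. There are 200 camera calls.

TASK

Take the flat metal power module off its pink foam rest and stand it upright on its thin edge inside the yellow outline on the black test plate, with its orange terminal strip on top and its broad faces square with the long sides of the outline. Let go of it, then press the green start button fully down and release it, leaving the module standing. Do not drop the module or let it fall over, and leave the loose things round about where they are.

Things in the scene. Friction and masses are not known exactly. Their poses are not given: they have to be found in the camera images.
- module: Flat bare-metal module, box 90 (x) by 64 (y) by 28 (z) mm, 0.3 kg; an orange terminal strip (50 x 18 mm) stands out 8 mm on its +x end. Origin: centre of the metal box; z normal to the broad faces. Starts flat on the rest, z up, strip roughly to the robot's left (+y). It must stand on its plain -x end (64 x 28 mm): then x points up and the origin is 45 mm above the plate.
- rest: Fixed pink foam block, 76 (x) by 44 (y) by 30 mm high, origin at the centre of its underside on the table. The module lies on top along x (centred within about 5 mm, turned at most 0.1 rad) and overhangs it by about 10 mm on both long (y) sides, so that fingers can pass down beside it.
- station: Fixed black test plate, 130 (x) by 230 (y) by 12 mm thick, origin at the centre of its underside on the table. The yellow outline is centred at (0, 45, 12) mm, the start button at (0, -70) mm in its frame.
- outline (a point): Centre of the yellow outline on the plate's upper surface (z = 12 mm above the table). The outline is flat, inside 68 (x) by 104 (y) mm, its long sides along y; axes as the plate's. The module's broad faces must end parallel to y.
- start_top (a point): Centre of the top of the green round push button, 30 mm across, on a grey housing on the plate; it is pressed straight down.
- start (a joint): Travel of the start button in m: 0 released, 0.006 fully down; spring, about 5 N at the bottom.
- screwdriver: Bystander: red-handled screwdriver, 200 mm long, lying loose at the left. Origin near its middle.
- heatsink: Bystander: loose dark finned heat sink, 50 x 50 x 28 mm. Origin: centre of its underside.
- capacitor: Bystander: loose upright blue can capacitor, 32 mm across, 45 mm high, between the rest and the plate. Origin: centre of its underside.
- tape_roll: Bystander: loose yellow tape roll lying flat, 72 mm across, 20 mm high. Origin: centre of its underside.
- relay: Bystander: loose white relay, 30 x 28 x 26 mm, between the rest and the plate. Origin: centre of its underside.
- pliers: Bystander: loose red-handled pliers, about 150 mm long, lying at the right. Origin: at the pivot.

How it is judged:
By the outcome, as a careful person would: the job done as asked, in the order asked, and still so for the second after the job is handed in, with the robot touching nothing.
It also fails if it takes over 56 s, if anything falls off the work surface, if the arm or the gripper's body presses on something with over 40 N, if the wrist force passes 120 N, or if a joint passes its speed limit or range.

## Working session

There is one attempt and no reset: what is moved stays moved. The work goes in short steps, Python scripts to look and compute and a tool call to move; the robot and the scene stay as the last step left them, time stands still between calls to the robot, and variables do not carry over. Pictures are saved under pics/ and viewed, at most 10 in all, crops included, and the job is handed in when it is done.

Besides the shell and the picture viewer there is one more tool, called after "Request:" as a command line: name --argument value ..., lists and objects as JSON in quotes. carry_out: Moves the arm, as the interface text tells. Its arguments: {"type":"object","properties":{"delta_pos":{"type":"array"},"twist":{"type":"array"},"fingers":{"type":"array"},"force":{"type":"number"}},"required":["delta_pos","twist","fingers"]}

```bash
ls; mkdir -p pics; cat > h.py <<'E'
import numpy as np, cv2
from bench import ctrl
def snap(name,fn=None):
    p=ctrl.camera_params(name); im,d=ctrl.read_camera(name)
    if fn: cv2.imwrite('pics/'+fn,im[:,:,::-1])
    return p,im,d
def cloud(p,d):
    h,w=d.shape; f=h/2/np.tan(np.radians(p['vfov'])/2)
    K=np.array([[f,0,p['cx']],[0,f,p['cy']],[0,0,1]])
    u,v=np.meshgrid(np.arange(w),np.arange(h))
    pts=np.stack([u,v],-1).reshape(-1,1,2).astype(float)
    n=cv2.undistortPoints(pts,K,np.array([p['k1'],0,0,0.])).reshape(h,w,2)
    P=np.concatenate([n*d[...,None],d[...,None]],-1)
    E=np.array(p['extrinsics']); W=P@E[:3,:3].T+E[:3,3]
    W[d<=0]=np.nan
    return W
E
python3 - <<'E'
from h import *
for n in ['top','scene']:
    p,im,d=snap(n,n+'0.png'); print(n,p); np.savez('/tmp/'+n,im=im,d=d,W=cloud(p,d))
s=ctrl.state(); print(s)
E
```

```text
pics
top {'vfov': 46.44352661316597, 'cx': 322.0573761579698, 'cy': 224.21156126667395, 'k1': 0.017338067389668428, 'extrinsics': array([[ 9.83908422e-04, -9.94783106e-01,  1.02007862e-01,
         4.55371271e-01],
       [-9.99995251e-01, -6.80863272e-04,  3.00557685e-03,
         1.33178658e-02],
       [-2.92044367e-03, -1.02010335e-01, -9.94779052e-01,
         1.14290820e+00],
       [ 0.00000000e+00,  0.00000000e+00,  0.00000000e+00,
         1.00000000e+00]])}
scene {'vfov': 48.190617880461744, 'cx': 325.95987076359035, 'cy': 234.08502949961462, 'k1': -0.12937251586801657, 'extrinsics': array([[-0.58178728,  0.45409893, -0.67477235,  1.3037779 ],
       [ 0.81311779,  0.34416515, -0.46945693,  0.51160545],
       [ 0.01905324, -0.82179347, -0.56946682,  0.68261452],
       [ 0.        ,  0.        ,  0.        ,  1.        ]])}
{'time_s': 0.1, 'q': array([-1.36132180e+00,  1.81455016e-01,  1.60786055e+00, -2.46406365e-05,
        1.35381875e+00, -2.06288890e-01]), 'joint_vel': array([ 6.89888555e-04, -9.26412684e-04, -1.41192368e-03,  4.66539588e-05,
        1.42985507e-03,  1.02659982e-03]), 'joint_efforts': array([ 3.16801561e-04, -4.34819770e+01, -3.42696297e+01,  7.04929093e-02,
        3.40770045e-02, -3.61087109e-05]), 'position': array([ 0.23215136, -0.52554088,  0.23792977]), 'orientation': array([-3.14007875e+00, -2.92232116e-04,  4.15768522e-01]), 'contact_force': array([0.69116151, 0.49125968, 0.49106782]), 'ft_torque': array([-0.06995443, -0.03107942, -0.02779261]), 'finger_force': 0.0, 'opening': 1.0047904826768517}
```

View pics/top0.png

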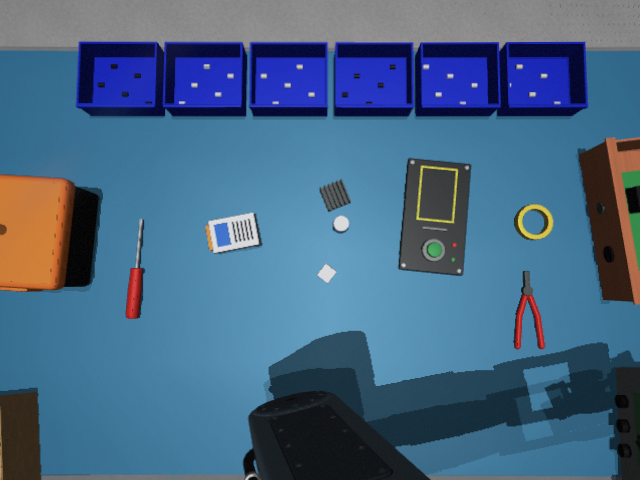

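View pics/scene0.png

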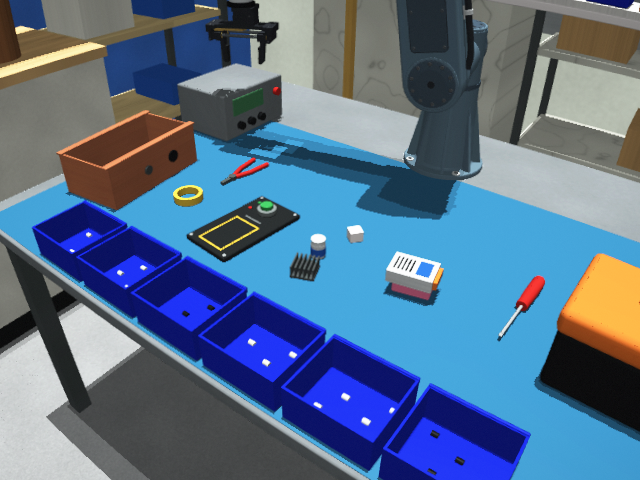

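The top view shows the module at about (233,233) with its strip to the left, the plate centred near (436,216), the outline at (437,194) and the button at (433,249). The scene view shows the module lying on the pink rest, with the capacitor, relay and heat sink between it and the plate.

```bash
python3 - <<'E'
from h import *
D=np.load('/tmp/top.npz'); im,d,W=D['im'].astype(int),D['d'],D['W']
z=W[...,2]
def rect(m,n,zz=None):
    P=W[m]; r=cv2.minAreaRect((P[:,:2]*1000).astype(np.float32)); print(n,m.sum(),'z',np.percentile(P[:,2],[5,50,95]).round(4),'rect',np.round(r[0],1),np.round(r[1],1),round(r[2],2))
box=np.zeros(z.shape,bool); box[200:265,195:270]=1
rect(box&(z>.048),'module');  
hsv=cv2.cvtColor(D['im'],cv2.COLOR_RGB2HSV); H,S,V=hsv[...,0].astype(int),hsv[...,1],hsv[...,2]
org=box&(H<20)&(S>120)&(z>.03); rect(org,'strip')
pb=np.zeros(z.shape,bool); pb[150:285,390:480]=1
rect(pb&(z>.006),'plate'); 
yel=pb&(H>20)&(H<35)&(S>120)&(V>120); rect(yel,'outline')
g=pb&(H>45)&(H<80)&(S>100)&(z>.02); rect(g,'button')
rect(pb&(z>.02),'housing')
print('max z plate',np.nanmax(z[pb]))
print('table z',np.nanmedian(z[280:320,200:260]))
for n,(a,b,c,e) in dict(heats=(170,220,310,360),cap=(210,240,328,355),relay=(255,290,310,345)).items():
    k=np.zeros(z.shape,bool);k[a:b,c:e]=1; rect(k&(z>.012),n)
# scene camera
D=np.load('/tmp/scene.npz'); W=D['W']; z=W[...,2]; hsv=cv2.cvtColor(D['im'],cv2.COLOR_RGB2HSV);H,S,V=hsv[...,0].astype(int),hsv[...,1],hsv[...,2]
k=np.zeros(z.shape,bool);k[190:265,180:305]=1
rect(k&(H>20)&(H<35)&(S>120)&(V>120),'s outline'); rect(k&(H>45)&(H<80)&(S>100)&(z>.02),'s button')
k[:]=0;k[240:305,380:450]=1; rect(k&(z>.053),'s module'); rect(k&(H<20)&(S>150)&(z>.03),'s strip')
E
```

```text
module 1653 z [0.0528 0.0574 0.0609] rect [549.8 193.8] [ 64.9 100.4] 11.07
strip 74 z [0.0492 0.0525 0.0559] rect [540.9 238.1] [47.1  7.1] 11.67
plate 7140 z [0.0081 0.0118 0.0219] rect [ 587.3 -213.9] [179.5 272.2] 89.35
outline 421 z [nan nan nan] rect [ 634.3 -217.5] [ 77.9 114. ] 83.9
button 165 z [0.0293 0.0332 0.0364] rect [ 519.1 -205.6] [26.1 27.6] 1.12
housing 402 z [0.0211 0.0261 0.0353] rect [ 592.6 -212.8] [ 43.8 193. ] 84.32
max z plate 0.038340049657681785
table z 0.0004740669860996416
heats 354 z [0.0153 0.0272 0.0452] rect [616.2 -15.5] [82.6 48. ] 21.83
cap 224 z [0.0242 0.0443 0.0477] rect [578.6 -18.6] [50.5 31.5] 13.87
relay 209 z [0.0216 0.0253 0.0297] rect [471.9   7.5] [27.8 29.8] 52.22
s outline 571 z [0.0047 0.0114 0.0197] rect [ 612.8 -308.9] [277.5 122.2] 78.47
s button 90 z [0.0273 0.0322 0.035 ] rect [ 519.7 -202.8] [27.6 25.5] 40.87
s module 1091 z [0.0543 0.0578 0.0598] rect [549.6 195. ] [68.4 99.1] 12.53
s strip 66 z [0.0375 0.0511 0.0546] rect [541.4 239.3] [51.3  8.2] 11.26
```

Request:
carry_out --delta_pos '[[0.34,0.84,0],[0.34,0.84,0],[0.34,0.84,0],[0.34,0.84,0],[0.34,0.84,0]]' --twist '[[0,0,0.32],[0,0,0.32],[0,0,0.32],[0,0,0.32],[0,0,0.32]]' --fingers '[1,1,1,1,1]' --force 25

```text
time_s: 0.72
position: [0.3345, -0.2722, 0.2384]
orientation: [-3.141, -0.0, 1.259]
contact_force: [0.4, -0.6, 0.0]
opening: 0.999
finger_force: 0.0
```

Request:
carry_out --delta_pos '[[0.34,0.84,0],[0.34,0.84,0],[0.34,0.84,0],[0.34,0.84,0],[0.34,0.84,0]]' --twist '[[0,0,0.32],[0,0,0.32],[0,0,0.32],[0,0,0],[0,0,0]]' --fingers '[1,1,1,1,1]'

```text
time_s: 1.35
position: [0.4365, -0.0202, 0.2387]
orientation: [3.141, 0.0, 1.756]
contact_force: [0.0, -1.4, -0.0]
opening: 1.001
finger_force: 0.0
```

Request:
carry_out --delta_pos '[[0.35,0.83,-0.2],[0.35,0.83,-0.2],[0.35,0.83,-0.2],[0.35,0.83,-0.2],[0.35,0.83,-0.2]]' --twist '[[-0.196,-0.039,0.02],[-0.196,-0.039,0],[-0.196,-0.039,0],[-0.196,-0.039,0],[-0.196,-0.039,0]]' --fingers '[1,1,1,1,1]'

```text
time_s: 1.98
position: [0.5418, 0.229, 0.1785]
orientation: [3.139, 0.527, 1.767]
contact_force: [0.9, -0.1, 0.7]
opening: 0.998
finger_force: 0.0
```

```bash
python3 - <<'E'
from h import *
s=ctrl.state(); print(s['position'],s['orientation'],s['q'])
p,im,d=snap('wrist','w1.png'); np.savez('/tmp/w1',im=im,d=d,W=cloud(p,d)); print(p)
E
```

```text
[0.54175247 0.22903714 0.17846724] [3.1390408  0.52683278 1.76655144] [ 0.45728763  0.41905002  1.52222393 -0.51873924  1.37547684  0.40927894]
{'vfov': 67.42807070518519, 'cx': 318.14716428680873, 'cy': 243.2440579032211, 'k1': -0.02967009132090454, 'extrinsics': array([[ 0.98066047,  0.13175441,  0.14472668,  0.51529957],
       [ 0.19569949, -0.66992309, -0.7161737 ,  0.36452084],
       [ 0.0025967 ,  0.73064617, -0.68275137,  0.26671206],
       [ 0.        ,  0.        ,  0.        ,  1.        ]])}
```

View pics/w1.png

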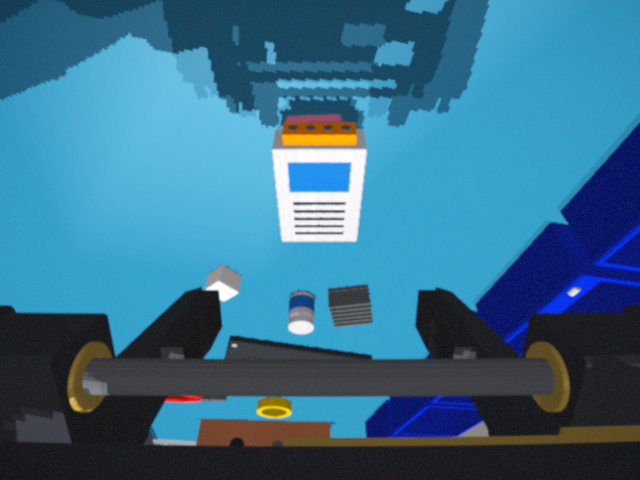

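The wrist view has the module's top face at (275–366,150–242), its strip at (318,135), and the fingers centred on column 319. I'll refine its pose.

```bash
python3 - <<'E'
from h import *
D=np.load('/tmp/w1.npz'); W=D['W']; z=W[...,2]
k=np.zeros(z.shape,bool); k[110:246,262:378]=1
hsv=cv2.cvtColor(D['im'],cv2.COLOR_RGB2HSV)
org=(hsv[...,0]<22)&(hsv[...,1]>150)
for n,m in (('face',k&(z>.052)&~org),('strip',k&org&(z>.03))):
    P=W[m]; r=cv2.minAreaRect((P[:,:2]*1000).astype(np.float32)); print(n,m.sum(),np.percentile(P[:,2],[5,50,95]).round(4),np.round(r[0],1),np.round(r[1],1),round(r[2],2),P.mean(0))
E
```

```text
face 8359 [0.056  0.0576 0.0585] [550.5 194.8] [64.3 97.6] 11.15 [0.54974004 0.19918227 0.05746303]
strip 1374 [0.0369 0.0511 0.0532] [541.1 239.7] [50.2  9.2] 11.75 [0.54012729 0.24118752 0.04806564]
```

Request:
carry_out --delta_pos '[[0.01,0.01,-0.54],[0.01,0.01,-0.54],[0.033,-0.163,-0.289],[0.033,-0.163,-0.289],[0.033,-0.163,-0.289]]' --twist '[[0,0,0],[0,0,0],[0,0,0],[0,0,0],[0,0,0]]' --fingers '[1,1,1,1,1]'

```text
time_s: 2.65
position: [0.5491, 0.1978, 0.0618]
orientation: [3.139, 0.523, 1.765]
contact_force: [-0.5, 0.4, 0.9]
opening: 1.001
finger_force: 0.0
```

Request:
carry_out --delta_pos '[[0.033,-0.163,-0.289],[0.033,-0.163,-0.289],[0,0,0]]' --twist '[[0,0,0],[0,0,0],[0,0,0]]' --fingers '[1,1,1]'

```text
time_s: 3.02
position: [0.5513, 0.1779, 0.0255]
orientation: [-3.139, 0.524, 1.767]
contact_force: [0.7, 0.1, 1.2]
opening: 0.996
finger_force: 0.0
```

Request:
carry_out --delta_pos '[[0.03,0.05,0.03],[0,0,0],[0,0,0],[0,0,0],[0,0,0]]' --twist '[[0,0,0],[0,0,0],[0,0,0],[0,0,0],[0,0,0]]' --fingers '[1,0.6,0.6,0.6,0.6]' --force 30

```text
time_s: 3.65
position: [0.5541, 0.1825, 0.0294]
orientation: [3.141, 0.523, 1.767]
contact_force: [-2.8, 1.5, 4.6]
opening: 0.719
finger_force: 30.0
```

Request:
carry_out --delta_pos '[[0,0,0],[0,0,0]]' --twist '[[0,0,0],[0,0,0]]' --fingers '[0.5,0.5]'

```text
time_s: 3.9
position: [0.5541, 0.1825, 0.0294]
orientation: [3.141, 0.523, 1.766]
contact_force: [-3.6, 1.5, 5.3]
opening: 0.722
finger_force: 30.0
```

Request:
carry_out --delta_pos '[[0,0,0.25],[0,0,0.6],[0,0,0.8],[0,0,0.8],[0,0,0]]' --twist '[[0,0,0],[0,0,0],[0,0,0],[0,0,0],[0,0,0]]' --fingers '[0.5,0.5,0.5,0.5,0.5]'

```text
time_s: 4.53
position: [0.5569, 0.1832, 0.1812]
orientation: [3.13, 0.522, 1.761]
contact_force: [0.1, 1.0, -2.1]
opening: 0.722
finger_force: 30.0
```

```bash
python3 - <<'E'
from h import *
s=ctrl.state(); print(s['position'],s['orientation'],s['q'])
p=ctrl.camera_params('top'); d=np.load('/tmp/top.npz'); im=d['im']
hsv=cv2.cvtColor(im,cv2.COLOR_RGB2HSV); H,S,V=hsv[...,0].astype(int),hsv[...,1],hsv[...,2]
E=p['extrinsics']
def plane(m,z):
    W=cloud(p,np.ones(m.shape)); D=W-E[:3,3]; P=E[:3,3]+D*((z-E[2,3])/D[...,2])[...,None]
    Q=(P[m][:,:2]*1000).astype(np.float32); r=cv2.minAreaRect(Q); print(np.round(r[0],1),np.round(r[1],1),round(r[2],2))
pb=np.zeros(H.shape,bool); pb[150:285,390:480]=1
plane(pb&(H>20)&(H<35)&(S>120)&(V>120),.012)
plane(pb&(H>45)&(H<80)&(S>100),.033)
pb[:]=0; pb[155:278,397:473]=1; plane(pb&((S<90)|(V<70))&(V<90),.012)
p,im,d=snap('wrist','w2.png')
E
```

```text
[0.55694096 0.18317733 0.18123252] [3.12992382 0.52168086 1.76144346] [ 0.37811398  0.38249488  1.56480342 -0.53164075  1.32529946  0.35095471]
[ 634.  -217.4] [ 76.9 113.2] 84.35
[ 509.6 -215.9] [57.6 27.3] 47.98
[ 588.7 -211.1] [129.6 228. ] 84.4
```

View pics/w2.png

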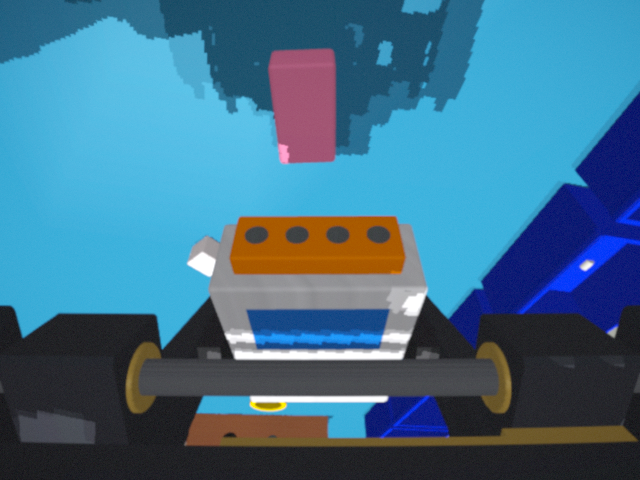

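Module is held, label face up, strip at (318,245) towards the camera, and the rest (303,105) has been left behind. Next I measure how the module sits in the grip and plan the place pose.

```bash
cat >> h.py <<'E'
from scipy.spatial.transform import Rotation as Ro
def tool():
    s=ctrl.state(); return np.array(s['position']),Ro.from_euler('xyz',s['orientation'])
def planefit(P):
    P=P[~np.isnan(P).any(1)]
    for _ in range(3):
        c=P.mean(0); n=np.linalg.svd(P-c,full_matrices=False)[2][2]; r=abs((P-c)@n); P=P[r<=2.5*r.std()]
    return c,n*np.sign(n[2] if abs(n[2])>.3 else n[1]),len(P)
E
python3 - <<'E'
from h import *
t,R=tool(); p,im,d=snap('wrist'); W=cloud(p,d)
hsv=cv2.cvtColor(im,cv2.COLOR_RGB2HSV)
face=np.zeros(d.shape,bool); face[296:350,235:405]=1
end=np.zeros(d.shape,bool); end[243:290,215:420]=0; end[250:270,240:395]=1
for m in (face,end): 
    c,n,k=planefit(W[m]); print(c.round(4),n.round(4),k,'tool frame',R.inv().apply(c-t).round(4),R.inv().apply(n).round(4))
org=(hsv[...,0]<22)&(hsv[...,1]>150); org[:200]=0; org[290:]=0
for a,b in ((220,240),(248,270)):
    m=org.copy(); m[:a]=0;m[b:]=0; m[:,:235]=0;m[:,402:]=0
    c,n,k=planefit(W[m]); print('org',c.round(4),n.round(4),k)
E
```

```text
[0.5494 0.2176 0.2064] [-0.0038 -0.0064  1.    ] 4871 tool frame [ 0.0166  0.0012 -0.0421] [-5.033e-01  4.000e-04 -8.641e-01]
[0.5441 0.2418 0.2009] [-0.0634  0.2744  0.9595] 1714 tool frame [ 0.0409  0.0007 -0.0497] [-0.2344 -0.0036 -0.9721]
org [0.5434 0.2435 0.1892] [-0.199   0.9797 -0.0252] 1153
org [0.5443 0.2421 0.2006] [-0.0957  0.4375  0.8941] 1885
```

```bash
cat >> h.py <<'E'
# target: module centre, axes -> tool pose, given module in tool
E
python3 - <<'E'
from h import *
t,R=tool(); print(t,R.as_euler('xyz'))
G=t-.019*R.as_matrix()[:,2]; print('grasp',G)
p,im,d=snap('wrist'); W=cloud(p,d); f=W[296:350,235:405].reshape(-1,3); c,n,_=planefit(f); print('face z',c)
n=np.array([-.004,-.006,1]); x=np.array([-.199,.98,0]); x-=n*(x@n); x/=np.linalg.norm(x); y=np.cross(n,x)
M=Ro.from_matrix(np.stack([x,y,n],1)); MT=R.inv()*M   # module in tool
hsv=cv2.cvtColor(im,cv2.COLOR_RGB2HSV); org=(hsv[...,0]<22)&(hsv[...,1]>150); org[:200]=0; org[240:]=0
e=W[org]; e=e[~np.isnan(e).any(1)]; e=np.median(e,0)
C=G+n*((c-G)@n-.014)+x*((e-G)@x-.053); print('centre',C,'MT euler',MT.as_euler('xyz'))
cT=R.inv().apply(C-t); print('centre in tool',cT)
a=np.radians(174.3); yt=np.array([np.cos(a),np.sin(a),0]); xt=np.array([0,0,1.]); zt=np.cross(xt,yt)
Mt=Ro.from_matrix(np.stack([xt,yt,zt],1)); Rt=Mt*MT.inv(); T=np.array([.634,-.2174,.057])-Rt.apply(cT)
print('target tool',T,Rt.as_euler('xyz'),'z',Rt.as_matrix()[:,2],'dpos',T-t)
# split: yaw first then tilt
yaw=Ro.from_euler('z',174.3-np.degrees(np.arctan2(y[1],y[0])),degrees=True); print('yaw deg',np.degrees(yaw.as_rotvec()),'then',np.degrees((Rt*(yaw*R).inv()).as_rotvec()))
np.savez('/tmp/plan',MT=MT.as_quat(),cT=cT,T=T,Rt=Rt.as_quat())
E
```

```text
[0.55397115 0.18223889 0.1759765 ] [3.14022799 0.52252544 1.76608003]
grasp [0.55210572 0.19153595 0.19244116]
face z [0.54811295 0.21723244 0.20422523]
centre [0.55222564 0.19100592 0.1900842 ] MT euler [ 3.135124    0.52760942 -0.0050838 ]
centre in tool [ 7.05550452e-04  1.16416922e-05 -1.66864199e-02]
target tool [ 0.63529094 -0.20339728  0.04798935] [-3.13286851 -1.04316473  1.46768393] z [ 0.08025044  0.86027818 -0.50346929] dpos [ 0.08131979 -0.38563616 -0.12798715]
yaw deg [ -0.          -0.         -17.17848204] then [89.28783515 -8.68041297  0.22938301]
```

```bash
python3 - <<'E'
from h import *
W=np.load('/tmp/top.npz')['W'].reshape(-1,3); W=W[~np.isnan(W).any(1)]
for y0 in np.arange(-.62,-.3,.04):
    print('y',round(y0,2),[ (round(x0,2), round(float(np.percentile(q[:,2],95)),3)) for x0 in np.arange(.4,.85,.05) if len(q:=W[(abs(W[:,1]-y0)<.02)&(abs(W[:,0]-x0)<.025)])])
P=np.load('/tmp/plan.npz'); z=Ro.from_quat(P['Rt']).as_matrix()[:,2]; T=P['T']
B=W[(W[:,2]>.03)&(W[:,1]<-.25)&(W[:,0]>.3)&(W[:,0]<.9)]
s=(T-B)@z; r=np.linalg.norm(B-T+s[:,None]*z,axis=1)
for a in np.arange(.05,.5,.05):
    k=(s>a)&(s<a+.05); print('back',round(a,2),'min radial dist',r[k].min().round(3) if k.any() else None, B[k][r[k].argmin()].round(3) if k.any() else '')
E
```

```text
y -0.62 [(np.float64(0.4), 0.004), (np.float64(0.45), 0.006), (np.float64(0.5), 0.024), (np.float64(0.55), 0.025), (np.float64(0.6), 0.041), (np.float64(0.65), 0.026), (np.float64(0.7), 0.021), (np.float64(0.75), 0.038), (np.float64(0.8), 0.004)]
y -0.58 [(np.float64(0.4), 0.004), (np.float64(0.45), 0.114), (np.float64(0.55), 0.022), (np.float64(0.6), 0.06), (np.float64(0.65), 0.061), (np.float64(0.7), 0.109), (np.float64(0.75), 0.016), (np.float64(0.8), 0.004)]
y -0.54 [(np.float64(0.4), 0.109), (np.float64(0.45), 0.115), (np.float64(0.5), 0.115), (np.float64(0.55), 0.115), (np.float64(0.6), 0.115), (np.float64(0.65), 0.115), (np.float64(0.7), 0.116), (np.float64(0.75), 0.004), (np.float64(0.8), 0.004)]
y -0.5 [(np.float64(0.4), 0.004), (np.float64(0.45), 0.004), (np.float64(0.5), 0.004), (np.float64(0.55), 0.004), (np.float64(0.6), 0.004), (np.float64(0.65), 0.101), (np.float64(0.7), 0.113), (np.float64(0.75), 0.004), (np.float64(0.8), 0.072)]
y -0.46 [(np.float64(0.4), 0.004), (np.float64(0.45), 0.004), (np.float64(0.5), 0.004), (np.float64(0.55), 0.006), (np.float64(0.6), 0.018),
[... 590 characters left out ...]
), 0.072)]
y -0.34 [(np.float64(0.4), 0.005), (np.float64(0.45), 0.004), (np.float64(0.5), 0.004), (np.float64(0.55), 0.004), (np.float64(0.6), 0.004), (np.float64(0.65), 0.004), (np.float64(0.7), 0.004), (np.float64(0.75), 0.004), (np.float64(0.8), 0.071)]
back 0.05 min radial dist 0.167 [ 0.797 -0.267  0.065]
back 0.1 min radial dist 0.176 [ 0.797 -0.328  0.071]
back 0.15 min radial dist 0.188 [ 0.797 -0.382  0.07 ]
back 0.2 min radial dist 0.203 [ 0.796 -0.438  0.071]
back 0.25 min radial dist 0.12 [ 0.653 -0.521  0.104]
back 0.3 min radial dist 0.102 [ 0.615 -0.524  0.118]
back 0.35 min radial dist 0.176 [ 0.479 -0.556  0.115]
back 0.4 min radial dist None 
back 0.45 min radial dist None
```

Request:
carry_out --delta_pos '[[0.1,-0.46,0],[0.1,-0.46,0],[0.1,-0.46,0],[0.1,-0.46,0],[0.1,-0.46,0]]' --twist '[[0,0,-0.286],[0,0,-0.286],[0.247,-0.024,0],[0.247,-0.024,0],[0.247,-0.024,0]]' --fingers '[0.5,0.5,0.5,0.5,0.5]'

```text
time_s: 5.3
position: [0.5831, 0.0436, 0.1737]
orientation: [-3.137, 0.13, 1.469]
contact_force: [0.4, -0.1, -2.4]
opening: 0.724
finger_force: 30.0
```

Request:
carry_out --delta_pos '[[0.1,-0.46,0],[0.1,-0.46,0],[0.1,-0.46,0],[0.1,-0.46,0],[0.1,-0.46,0]]' --twist '[[0.247,-0.024,0],[0.247,-0.024,0],[0.247,-0.024,0],[0.247,-0.024,0],[0.247,-0.024,0]]' --fingers '[0.5,0.5,0.5,0.5,0.5]'

```text
time_s: 5.92
position: [0.6132, -0.0945, 0.174]
orientation: [-3.133, -0.521, 1.465]
contact_force: [0.9, 0.0, -3.4]
opening: 0.728
finger_force: 30.0
```

```bash
cat >> h.py <<'E'
def rem():
    P=np.load('/tmp/plan.npz'); t,R=tool(); Rt=Ro.from_quat(P['Rt']); s=ctrl.state()
    print('t',s['time_s'],'tcp',t.round(4),'dpos/0.06',((P['T']-t)/.06).round(3),'twist/30deg',(np.degrees((Rt*R.inv()).as_rotvec())/30).round(3),'q',np.round(s['q'],2),'F',np.round(s['contact_force'],1))
E
python3 -c "from h import *; rem()"
```

```text
t 5.925 tcp [ 0.6132 -0.0945  0.174 ] dpos/0.06 [ 0.368 -1.815 -2.101] twist/30deg [ 0.991 -0.104  0.005] q [-0.58  0.45  1.49  0.46  1.48 -0.58] F [ 0.9  0.  -3.4]
```

Request:
carry_out --delta_pos '[[0.092,-0.454,0],[0.092,-0.454,0],[0.092,-0.454,-0.2],[0.092,-0.454,-0.4],[0,0,-0.4]]' --twist '[[0.248,-0.026,0],[0.248,-0.026,0],[0.248,-0.026,0],[0.248,-0.026,0],[0,0,0]]' --fingers '[0.5,0.5,0.5,0.5,0.5]'

```text
time_s: 6.55
position: [0.6336, -0.2043, 0.1084]
orientation: [-3.119, -1.044, 1.448]
contact_force: [-1.9, 1.0, -2.8]
opening: 0.725
finger_force: 30.0
```

Request:
carry_out --delta_pos '[[0,0,0],[0,0,0],[0,0,0]]' --twist '[[0,0,0],[0,0,0],[0,0,0]]' --fingers '[0.5,0.5,0.5]'

```text
time_s: 6.92
position: [0.6373, -0.2021, 0.1187]
orientation: [3.14, -1.036, 1.475]
contact_force: [-0.4, 0.6, -2.1]
opening: 0.725
finger_force: 30.0
```

```bash
python3 - <<'E'
from h import *
rem()
t,R=tool(); p,im,d=snap('wrist'); W=cloud(p,d)
P=np.load('/tmp/plan.npz'); M=R*Ro.from_quat(P['MT']); print('predicted module axes',M.as_matrix().T.round(3),'centre',t+R.apply(P['cT']))
hsv=cv2.cvtColor(im,cv2.COLOR_RGB2HSV); org=(hsv[...,0]<22)&(hsv[...,1]>150); org[:200]=0; org[290:]=0
ee=org.copy(); ee[240:]=0; f=np.zeros(d.shape,bool); f[296:350,235:405]=1
for n_,m in (('face',f),('end',ee)):
    c,n,k=planefit(W[m]); print(n_,c.round(4),n.round(4),k)
snap('scene','s1.png')
E
```

```text
t 6.925 tcp [ 0.6373 -0.2021  0.1187] dpos/0.06 [-0.033 -0.021 -1.178] twist/30deg [0.015 0.008 0.003] q [-0.81  0.89  1.15  0.74  1.84 -0.8 ] F [-0.4  0.6 -2.1]
predicted module axes [[-0.004  0.008  1.   ]
 [-0.995  0.101 -0.005]
 [-0.101 -0.995  0.008]] centre [ 0.63591057 -0.21607704  0.12779209]
face [ 0.6356 -0.23    0.1539] [ 0.096   0.9953 -0.009 ] 4772
end [ 0.6376 -0.1884  0.1592] [0.0275 0.6724 0.7397] 322
```

View pics/s1.png

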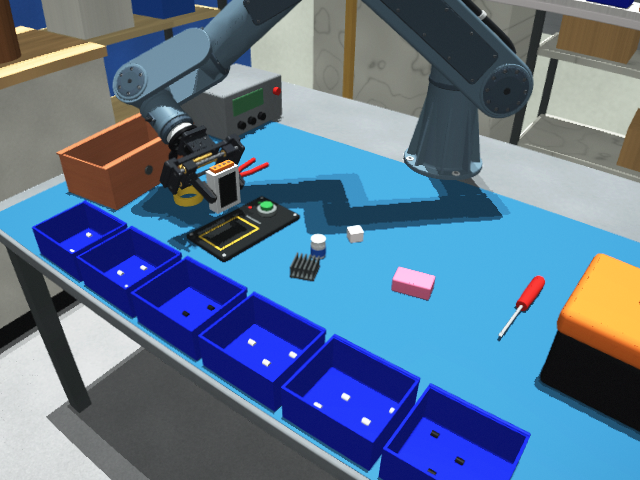

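Module is held upright over the outline, strip on top (222,167), and all bystanders are in place. Descending.

Request:
carry_out --delta_pos '[[-0.03,-0.02,-0.3],[0,0,-0.3],[0,0,-0.3],[0,0,0],[0,0,0]]' --twist '[[0.015,0.008,0.003],[0,0,0],[0,0,0],[0,0,0],[0,0,0]]' --fingers '[0.5,0.5,0.5,0.5,0.5]'

```text
time_s: 7.65
position: [0.6345, -0.2039, 0.0619]
orientation: [-3.126, -1.046, 1.46]
contact_force: [0.4, 0.2, -1.3]
opening: 0.726
finger_force: 30.0
```

Request:
carry_out --delta_pos '[[0,0,0],[0,0,0]]' --twist '[[0,0,0],[0,0,0]]' --fingers '[0.5,0.5]'

```text
time_s: 7.9
position: [0.6348, -0.2042, 0.0627]
orientation: [-3.129, -1.045, 1.463]
contact_force: [0.2, 0.5, -3.0]
opening: 0.72
finger_force: 30.0
```

```bash
python3 -c "
from h import *
rem(); P=np.load('/tmp/plan.npz'); t,R=tool(); print((R*Ro.from_quat(P['MT'])).as_matrix().T.round(3), t+R.apply(P['cT']))"
```

```text
t 7.9 tcp [ 0.6348 -0.2042  0.0627] dpos/0.06 [ 0.009  0.013 -0.246] twist/30deg [-0.004 -0.004  0.003] q [-0.81  0.98  1.13  0.73  1.8  -0.84] F [ 0.2  0.5 -3. ]
[[ 0.002 -0.002  1.   ]
 [-0.995  0.101  0.002]
 [-0.101 -0.995 -0.002]] [ 0.63347886 -0.21818018  0.07171398]
```

Request:
carry_out --delta_pos '[[0,0,-0.06],[0,0,-0.06],[0,0,-0.06],[0,0,0],[0,0,0]]' --twist '[[0,0,0],[0,0,0],[0,0,0],[0,0,0],[0,0,0]]' --fingers '[0.5,0.5,0.5,0.5,0.5]'

```text
time_s: 8.52
position: [0.6344, -0.2039, 0.0512]
orientation: [-3.126, -1.046, 1.461]
contact_force: [-0.3, -0.1, -2.8]
opening: 0.726
finger_force: 30.0
```

Request:
carry_out --delta_pos '[[0,0,-0.02],[0,0,0],[0,0,-0.02],[0,0,0],[0,0,0]]' --twist '[[0,0,0],[0,0,0],[0,0,0],[0,0,0],[0,0,0]]' --fingers '[0.5,0.5,0.5,0.5,0.5]'

```text
time_s: 9.15
position: [0.6344, -0.2039, 0.0488]
orientation: [-3.126, -1.046, 1.461]
contact_force: [0.1, -0.2, -2.5]
opening: 0.729
finger_force: 30.0
```

Request:
carry_out --delta_pos '[[0,0,-0.012],[0,0,0],[0,0,0]]' --twist '[[0,0,0],[0,0,0],[0,0,0]]' --fingers '[0.5,0.5,0.5]'

```text
time_s: 9.52
position: [0.6345, -0.2039, 0.0484]
orientation: [-3.127, -1.046, 1.461]
contact_force: [-0.7, -0.1, 0.8]
opening: 0.725
finger_force: 30.0
```

Request:
carry_out --delta_pos '[[0,0,-0.012],[0,0,0],[0,0,0]]' --twist '[[0,0,0],[0,0,0],[0,0,0]]' --fingers '[0.5,0.5,0.5]'

```text
time_s: 9.9
position: [0.6345, -0.204, 0.0483]
orientation: [-3.128, -1.047, 1.462]
contact_force: [-2.7, -0.4, 4.9]
opening: 0.719
finger_force: 30.0
```

Request:
carry_out --delta_pos '[[0,0,0.006],[0,0,0],[0,0,0]]' --twist '[[0,0,0],[0,0,0],[0,0,0]]' --fingers '[0.5,0.5,0.5]' --force 4

```text
time_s: 10.28
position: [0.6345, -0.2039, 0.0482]
orientation: [-3.127, -1.046, 1.461]
contact_force: [-2.3, -0.7, 4.6]
opening: 0.726
finger_force: 4.0
```

Request:
carry_out --delta_pos '[[0,0,0],[0,0,0],[0,0,0],[0,0,0],[0,0,0]]' --twist '[[0,0,0],[0,0,0],[0,0,0],[0,0,0],[0,0,0]]' --fingers '[0.76,0.8,0.85,0.92,1]'

```text
time_s: 10.9
position: [0.6344, -0.2039, 0.0476]
orientation: [-3.126, -1.046, 1.461]
contact_force: [-0.6, -0.2, -0.5]
opening: 0.995
finger_force: 0.0
```

```bash
python3 - <<'E'
from h import *
rem()
p,im,d=snap('wrist','w3.png'); W=cloud(p,d); np.savez('/tmp/w3',im=im,d=d,W=W)
hsv=cv2.cvtColor(im,cv2.COLOR_RGB2HSV)
f=np.zeros(d.shape,bool); f[296:350,250:390]=1
print(planefit(W[f]))
E
```

```text
t 10.9 tcp [ 0.6344 -0.2039  0.0476] dpos/0.06 [0.014 0.008 0.006] twist/30deg [-0.006 -0.006  0.003] q [-0.81  1.01  1.12  0.73  1.79 -0.85] F [-0.6 -0.2 -0.5]
(array([ 0.63321265, -0.23230766,  0.08280343]), array([0.09643679, 0.99533684, 0.002127  ]), 3921)
```

View pics/w3.png

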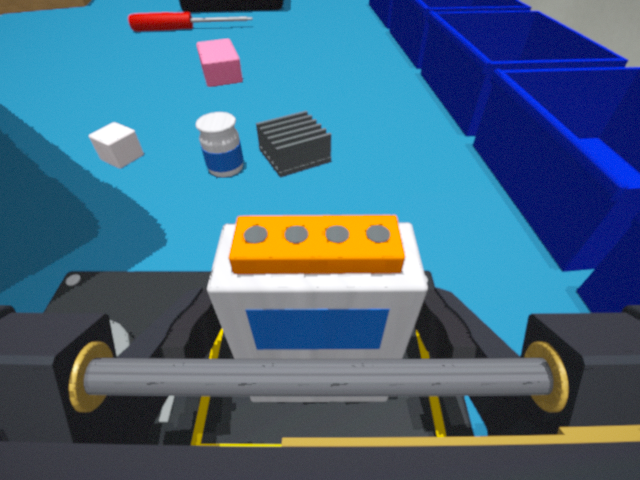

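Module stands free and square on the plate: strip at (318,243), yellow lines visible on both sides, and bystanders undisturbed. Backing out along the tool axis.

Request:
carry_out --delta_pos '[[-0.013,-0.143,0.084],[-0.027,-0.287,0.168],[-0.027,-0.287,0.168],[-0.027,-0.287,0.168],[-0.027,-0.287,0.168]]' --twist '[[0,0,0],[0,0,0],[0,0,0],[0,0,0],[0,0,0]]' --fingers '[1,1,1,1,1]'

```text
time_s: 11.58
position: [0.627, -0.2831, 0.0941]
orientation: [-3.128, -1.045, 1.461]
contact_force: [0.2, -0.2, 0.6]
opening: 0.995
finger_force: 0.0
```

Request:
carry_out --delta_pos '[[0,-0.15,0.5],[0,-0.15,0.8],[0,0,0.8],[0,0,0.6],[0,0,0]]' --twist '[[0,0,0],[0,0,0],[0,0,0],[0,0,0],[0,0,0]]' --fingers '[1,1,1,1,1]'

```text
time_s: 12.2
position: [0.6278, -0.301, 0.2595]
orientation: [-3.138, -1.041, 1.471]
contact_force: [-0.3, -0.6, 0.1]
opening: 1.0
finger_force: 0.0
```

```bash
python3 - <<'E'
from h import *
t,R=tool(); s=ctrl.state(); print(t,R.as_euler('xyz'),s['q'],s['contact_force'])
Rt=Ro.from_euler('xyz',[np.pi,0,np.radians(174.3)])
Rv=Ro.from_euler('xyz',[np.pi,0,s['orientation'][2]])
print('untilt',np.degrees((Rv*R.inv()).as_rotvec()),'yaw',np.degrees((Rt*Rv.inv()).as_rotvec()))
p,im,d=snap('top'); W=cloud(p,d); h=cv2.cvtColor(im,cv2.COLOR_RGB2HSV)
m=np.zeros(d.shape,bool); m[150:225,395:480]=1; m&=(W[...,2]>.09)&(W[...,2]<.13)
P=W[m]; print(m.sum(), cv2.minAreaRect((P[:,:2]*1000).astype(np.float32)),np.median(P[:,2]))
cv2.imwrite('pics/t2.png',cv2.resize(im[120:300,330:560,::-1],None,fx=3,fy=3))
E
```

```text
[ 0.62784516 -0.30099845  0.25950282] [-3.13802335 -1.04071039  1.47062269] [-0.89945758  0.85730413  0.90774353  0.77141719  2.10794259 -0.65323958] [-0.33084126 -0.60726381  0.09502705]
untilt [-59.34789147   5.77841838  -0.1064158 ] yaw [ 0.          0.         90.03952657]
542 ((632.7711181640625, -219.41317749023438), (28.898393630981445, 65.1343002319336), 85.38096618652344) 0.10539301073308194
```

View pics/t2.png

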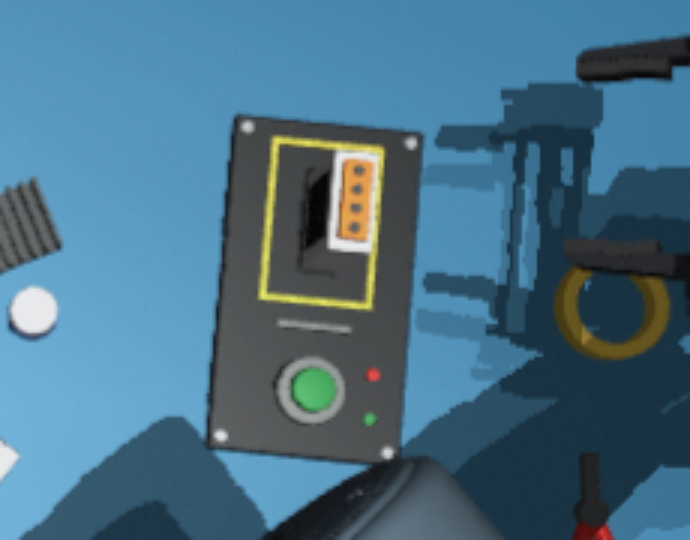

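The top crop shows the module standing inside the outline at (355,200), its faces parallel to the long sides (part of the offset is perspective), and the button at (313,390) clear.

Request:
carry_out --delta_pos '[[-0.225,0.198,0],[-0.225,0.198,0],[-0.225,0.198,0],[-0.225,0.198,0],[-0.225,0.198,0]]' --twist '[[-0.247,0.024,0],[-0.247,0.024,0],[-0.247,0.024,0],[-0.247,0.024,0],[-0.247,0.024,0]]' --fingers '[0.5,0,0,0,0]' --force 20

```text
time_s: 12.88
position: [0.5585, -0.2397, 0.2534]
orientation: [-3.133, -0.393, 1.466]
contact_force: [-0.6, 0.5, 0.7]
opening: 0.458
finger_force: 0.0
```

Request:
carry_out --delta_pos '[[-0.225,0.198,0],[-0.225,0.198,0],[-0.225,0.198,0],[0,0,0],[0,0,0]]' --twist '[[-0.247,0.024,0],[-0.247,0.024,0],[-0.247,0.024,0],[0,0,0.333],[0,0,0.333]]' --fingers '[0,0,0,0,0]'

```text
time_s: 13.5
position: [0.5184, -0.2034, 0.2535]
orientation: [-3.135, -0.008, 1.823]
contact_force: [-0.2, 1.2, 0.6]
opening: 0.003
finger_force: 0.0
```

Request:
carry_out --delta_pos '[[0,0,0],[0,0,0],[0,0,0],[0,0,0],[0,0,0]]' --twist '[[0,0,0.333],[0,0,0.333],[0,0,0.333],[0,0,0.333],[0,0,0.333]]' --fingers '[0,0,0,0,0]'

```text
time_s: 14.12
position: [0.5183, -0.2042, 0.253]
orientation: [-3.138, -0.01, 2.694]
contact_force: [0.4, 0.5, -0.1]
opening: 0.004
finger_force: 0.0
```

Request:
carry_out --delta_pos '[[0,0,0],[0,0,0],[0,0,0],[0,0,0]]' --twist '[[0,0,0.333],[0,0,0.333],[0,0,0],[0,0,0]]' --fingers '[0,0,0,0]'

```text
time_s: 14.62
position: [0.5188, -0.2042, 0.2541]
orientation: [-3.139, -0.008, 3.033]
contact_force: [-0.7, -0.1, 0.4]
opening: 0.007
finger_force: 0.0
```

```bash
python3 - <<'E'
from h import *
t,R=tool(); s=ctrl.state(); print(t,R.as_euler('xyz'),s['q'])
Rt=Ro.from_euler('xyz',[np.pi,0,np.radians(174.3)])
print('dpos',(np.array([.5196,-.206,.0])-t)/.06,'twist',np.degrees((Rt*R.inv()).as_rotvec())/30)
p,im,d=snap('wrist','w4.png'); W=cloud(p,d); h=cv2.cvtColor(im,cv2.COLOR_RGB2HSV); H,S=h[...,0],h[...,1]
m=(H>45)&(H<80)&(S>100)&(W[...,2]>.02)&(W[...,2]<.05)&(abs(W[...,0]-.52)<.03)&(abs(W[...,1]+.206)<.03); P=W[m]; print(m.sum(),P.mean(0) if m.any() else 0,np.percentile(P[:,2],[10,50,90]) if m.any() else 0)
E
```

```text
[ 0.5187974  -0.20423291  0.25409615] [-3.13863422 -0.00820896  3.03314707] [-0.5842693   0.13393214  1.62888529 -0.00650231  1.38472101 -2.04541024]
dpos [ 0.01337674 -0.02945155 -4.23493586] twist [ 0.00399265 -0.01617971  0.0170925 ]
606 [ 0.51851891 -0.20454892  0.03320488] [0.03211252 0.03344909 0.034513  ]
```

View pics/w4.png

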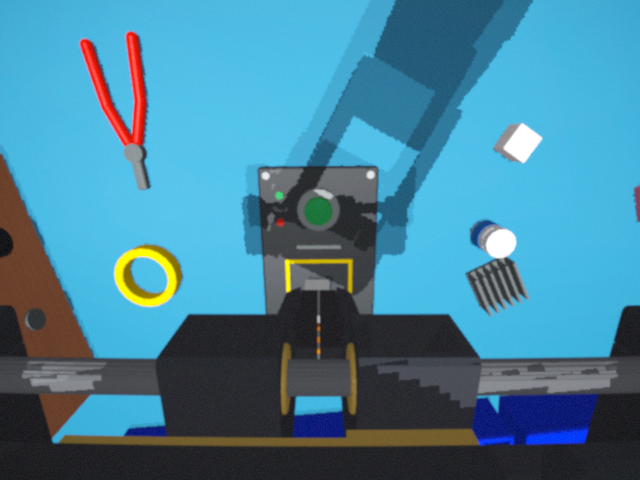

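The wrist view, with the tool vertical, shows the green button at (319,210) ahead of the closed fingers, clear of the module. Descending over it.

Request:
carry_out --delta_pos '[[0,-0.01,-0.85],[0,0,-0.85],[0,0,-0.85],[0,0,-0.75],[0,0,0]]' --twist '[[0.004,-0.016,0.017],[0,0,0],[0,0,0],[0,0,0],[0,0,0]]' --fingers '[0,0,0,0,0]'

```text
time_s: 15.3
position: [0.5163, -0.2031, 0.0535]
orientation: [3.138, -0.006, 3.044]
contact_force: [-0.7, 0.8, -0.5]
opening: 0.004
finger_force: 0.0
```

Request:
carry_out --delta_pos '[[0,0,-0.1],[0,0,0],[0,0,0]]' --twist '[[0,0,0],[0,0,0],[0,0,0]]' --fingers '[0,0,0]'

```text
time_s: 15.68
position: [0.5202, -0.2055, 0.0528]
orientation: [-3.139, 0.004, 3.045]
contact_force: [-0.2, 0.6, 0.5]
opening: 0.006
finger_force: 0.0
```

Request:
carry_out --delta_pos '[[0,0,-0.09],[0,0,-0.09],[0,0,-0.09],[0,0,0],[0,0,0]]' --twist '[[0,0,0],[0,0,0],[0,0,0],[0,0,0],[0,0,0]]' --fingers '[0,0,0,0,0]'

```text
time_s: 16.3
position: [0.5191, -0.2048, 0.0347]
orientation: [-3.141, 0.001, 3.045]
contact_force: [0.4, -0.4, 0.3]
opening: 0.005
finger_force: 0.0
```

Request:
carry_out --delta_pos '[[0,0,-0.04],[0,0,-0.04],[0,0,-0.02],[0,0,0],[0,0,0]]' --twist '[[0,0,0],[0,0,0],[0,0,0],[0,0,0],[0,0,0]]' --fingers '[0,0,0,0,0]'

```text
time_s: 16.92
position: [0.5194, -0.205, 0.0291]
orientation: [-3.141, 0.002, 3.045]
contact_force: [-0.5, 0.6, 3.8]
opening: 0.001
finger_force: 2.2
```

Request:
carry_out --delta_pos '[[0,0,-0.025],[0,0,-0.015],[0,0,0],[0,0,0]]' --twist '[[0,0,0],[0,0,0],[0,0,0],[0,0,0]]' --fingers '[0,0,0,0]'

```text
time_s: 17.42
position: [0.5195, -0.205, 0.0282]
orientation: [-3.141, 0.002, 3.046]
contact_force: [-5.9, 3.0, 19.2]
opening: 0.011
finger_force: 9.6
```

Request:
carry_out --delta_pos '[[0,0,-0.015],[0,0,0],[0,0,0]]' --twist '[[0,0,0],[0,0,0],[0,0,0]]' --fingers '[0,0,0]'

```text
time_s: 17.8
position: [0.5196, -0.2051, 0.0281]
orientation: [-3.14, 0.002, 3.046]
contact_force: [-9.0, 5.0, 25.9]
opening: 0.01
finger_force: 13.1
```

The button has hit its stop (26 N, no further travel). Releasing and withdrawing.

Request:
carry_out --delta_pos '[[0,0,0.1],[0,0,0.3],[0,0,0.7],[0,0,0.9],[0,0,0.9]]' --twist '[[0,0,0],[0,0,0],[0,0,0],[0,0,0],[0,0,0]]' --fingers '[0,0,0,0,0]'

```text
time_s: 18.42
position: [0.5188, -0.2046, 0.2014]
orientation: [-3.141, 0.001, 3.045]
contact_force: [0.3, -0.8, 0.8]
opening: 0.003
finger_force: 0.0
```

Request:
carry_out --delta_pos '[[-0.4,0,0.4],[-0.8,0,0.2],[-0.8,0,0],[0,0,0],[0,0,0]]' --twist '[[0,0,0],[0,0,0],[0,0,0],[0,0,0],[0,0,0]]' --fingers '[0,0,0,0,0]'

```text
time_s: 19.05
position: [0.3997, -0.2052, 0.2363]
orientation: [-3.14, 0.003, 3.045]
contact_force: [0.3, 1.5, 0.8]
opening: 0.006
finger_force: 0.0
```

```bash
python3 - <<'E'
from h import *
s=ctrl.state(); print(s['time_s'],s['position'],s['contact_force'])
p,im,d=snap('top'); W=cloud(p,d)
m=np.zeros(d.shape,bool); m[150:225,395:480]=1; m&=(W[...,2]>.09)&(W[...,2]<.13)
P=W[m]; print(m.sum(), cv2.minAreaRect((P[:,:2]*1000).astype(np.float32)),np.median(P[:,2]))
p,im,d=snap('scene','s2.png'); W=cloud(p,d); h=cv2.cvtColor(im,cv2.COLOR_RGB2HSV); z=W[...,2]
m=np.zeros(d.shape,bool);m[190:225,240:300]=1; m&=(h[...,0]>45)&(h[...,0]<80)&(h[...,1]>100)&(z>.02); print('button',W[m].mean(0), np.percentile(z[m],[5,50,95]))
E
```

```text
19.05 [ 0.39970031 -0.20521499  0.23626466] [0.25827976 1.46764578 0.7877261 ]
540 ((632.9234008789062, -219.39398193359375), (29.314849853515625, 64.74061584472656), 85.63508605957031) 0.10493029190885295
button [ 0.52163335 -0.20126494  0.03175015] [0.02741126 0.03236217 0.0347979 ]
```

View pics/s2.png

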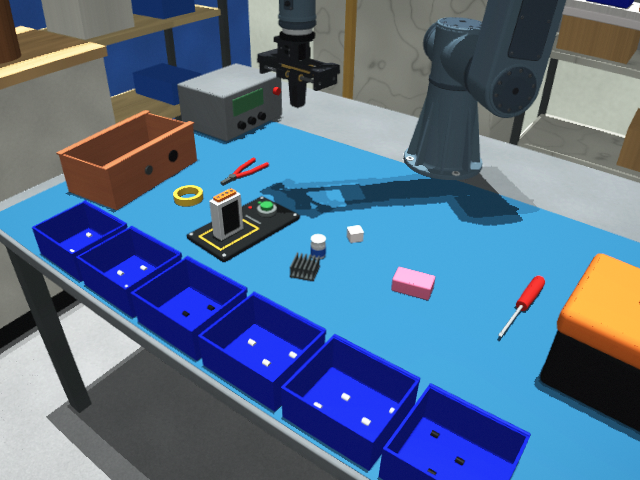

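The scene view shows the module upright in the outline at (227,213), the button released at (267,206), the bystanders in place and the arm clear.

```bash
python3 -c "
from bench import ctrl
print(ctrl.job_done())"
```

```text
the job is handed in; nothing more can be done
None
```

The module stands upright inside the yellow outline, strip on top and square with its long sides; the start button was pressed to its stop and released, nothing else was disturbed, and the job was handed in at about 19 s (no verdict returned).

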